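# Refill the solder reel stand and set its wire guide

### The job

Refill the solder reel stand: swing its guide bar up and over, well past upright, out of the way, put the empty reel from the stand into the scrap bin, and stand every full reel from the rack on the stand's two support bars between the cheeks. With the guide bar still back, push the axle from either side through the first cheek, all the full reels and the other cheek until its handle is up against the cheek; then bring the guide bar forward again and leave its arms pointing 45 degrees up towards the front. Leave the bottle, the tip cleaner and the cutters where they are.

Things in the scene. Friction and masses are not known exactly. Their poses are not given: they have to be found in the camera images.
- stand: grey steel reel stand, fixed. Origin on the bench midway between the cheeks under the axle line; x away from its front, y along the axle line. Base 150 mm in y, x -48 to +88, 10 thick. Two upright cheeks, inner faces y = +-57 mm, outer +-65, x -32 to +54, 78 high, then rear posts (x 54 to 84) 110 high
- rest (a point): centre a reel has when it stands on the stand's two fixed support bars midway between the cheeks (stand frame 0, 0, 55 mm; axes as the stand's). The bars (8 mm dia, at x = +-16 mm) run along y between the cheeks; a reel rests on them on its rim, bore in line with the cheek holes, anywhere along y; three fit side by side in the 114 mm between the cheeks
- hole_left (a point): centre of the 15 mm hole through the cheek on the stand's +y side, at the cheek's outer face (stand frame 0, +65, 55 mm); axes as the stand's
- hole_right (a point): the same for the cheek on the -y side (stand frame 0, -65, 55 mm)
- guide (a joint): angle of the guide frame, rad: 0 = arms level, pointing to the stand's front (-x), growing as it swings up and over to the back; 0.785 = 45 degrees up to the front, 1.57 = upright; range -0.05 to 2.7. A stiff hinge (2 to 2.5 N at the bar) holds it wherever it is left. It starts lowered over the reels
- guide_bar (a point): middle of the guide bar: round steel, 10 mm dia, 140 mm long along the stand's y, 100 mm from the hinge line, to which two flat side arms (6 by 12 mm, at y = +-70 mm, outside the cheeks) run from its ends. It can be gripped anywhere along its length
- guide_hinge (a point): point of the guide's hinge line midway between the cheeks (stand frame 70, 0, 100 mm); the line runs along the stand's y; axes as the stand's
- axle: axle: steel rod, 12 mm dia, 145 mm long, round nose, with a flat black handle; 0.13 kg, lying flat on the bench left of the stand, nose roughly towards it. Origin on the rod's axis at the handle's shoulder, x along the rod to the nose. Handle 50 mm long (x 0 to -50), 30 wide (y), 12 thick (z), too wide for the holes: home, its shoulder meets the cheek and the nose stands 15 mm out of the other
- reel1: full solder reel, metal wire wound up between two grey flanges: 56 mm dia, 26 mm wide, 20 mm bore, about 0.25 kg. Origin at its centre, y along the bore. It stands on its rim on the rack's two bars, bore level along the rack's y, centre 44 mm above the bench. May be absent
- reel2: another full reel, alike; may be absent
- reel3: another full reel, alike; may be absent
- empty: the used-up reel: same size, bore and flanges (3 mm thick, 20 mm apart) but only a bare 26 mm core between them, 30 g. Origin at its centre, y along the bore. It stands on the stand's support bars, anywhere between the cheeks
- rack: storage rack, fixed: plywood board 80 mm (x) by 172 mm (y), 8 thick, with two 8 mm bars along y at x = +-16 mm, their axes 16 mm up, on which the full reels stand, and end boards 30 mm high at y = +-83 mm. Origin on the bench under its centre
- bin: scrap bin: open black box 140 by 140 mm, 60 mm high, walls and floor 4 mm, 0.4 kg, loose. Origin at the centre of its underside, z up
- flux: small amber bottle, 34 mm dia, 72 mm high, standing loose behind the stand; origin under its centre. A bystander
- cleaner: round tip-cleaner tin with brass wool, 68 mm dia, 57 mm high, loose; origin under its centre. A bystander
- cutters: side cutters lying loose on the bench to the left behind the stand, about 115 mm long, 16 mm high; origin on the bench under the pivot, x towards the blades. A bystander
There are look-alikes about, which are no part of the job. Leave any pink look-alike of the empty alone. There is more than one size of the axle; the job needs the smaller.

How it is judged:
By the outcome, as a careful person would: the job done as asked, in the order asked, and still so for the second after the job is handed in, with the robot touching nothing.
Of reel1, reel2, reel3 only 2 to 3 are there at a start; the rules pass over those that are not, and their reading is None.
At some moment in a run one of axle, bin may be knocked a few centimetres aside while the robot is not near it.
It also fails if it takes over 210 s, if anything falls off the work surface, if the arm or the gripper's body presses on something with over 40 N, if the wrist force passes 120 N, or if a joint passes its speed limit or range.

### The arm

A 6-joint arm with a two-finger parallel gripper is mounted at the origin on the work surface. World frame = base frame: x ahead of the robot, y to its left, z up, the work surface at z = 0. Lengths are in mm, angles in rad, forces in N, time in s.
With the tool pointing down it reaches from about 350 to 775 mm from the base axis. Payload 7.3 kg.
Tool frame: the origin (TCP) lies midway between the tips of the shut fingers; the grasp point (between the pads) lies 19 mm behind it; z points along the fingers, y is the direction in which the jaws open and shut (so a half turn about z gives the same grasp; the last joint's range is limited). The gripper opens to 92 mm and grips with 3 to 60 N. Pads are 19 mm wide; open, the fingers measure 130 mm over their backs; the gripper's body (75 mm by 190 mm) begins 47 mm behind the grasp point.
Start: joints at [1.067, 0.342, 1.524, -0, 1.275, -0.146], TCP at [183.849, 491.777, 226.741] pointing down, gripper open.
Joint ranges: [-2.53, 2.53], [-0.77, 2.02], [0.04, 2.7], [-1, 4.14], [0.28, 2.66], [-3.11, 3.11]. Speed limits (rad/s): [2.57, 2.57, 3.14, 3.14, 3.14, 3.14].

### API

Orientations are given as [roll, pitch, yaw] about the fixed x, y, z axes, in that order (R = Rz(yaw) Ry(pitch) Rx(roll)).
In Python, from plant import sensors, imaging, ticket gives the robot as it stands. The module is installed in compiled form; this text tells all that it offers.
- The arm moves only by the tool arm_command, never from a script. Its argument "increments" is one flat list of numbers, 5 for each row, row after row: the closure, from 0 (fully open) to 1 (shut), then the shift along the tool's x, y, z in mm, then the turn about the tool's z in degrees. In form: [hand, dx, dy, dz, spin, hand, dx, dy, dz, spin, ...]. A call has 1 to 20 rows; each row is the pose to reach, as a shift and turn from the pose commanded when the call began, along the tool's axes at that moment; what a row does not reach only later rows make up. A row lasts 1/8 s, in which the tool goes at most 62.5 mm and 10.7 degrees, less where a joint would pass 70% of its speed; a pose out of reach is approached as far as the arm can. A call with a gripper value outside its range is refused whole. The fingers move at their own pace and stop on an object; the grip force is fixed at half the most. Time passes only in rows, so rows that repeat a pose let the fingers close. It gives the time, the measured TCP pose, the force and the opening at its end, in the units of the state.
- sensors.get_obs(): the state, without advancing time (a new reading comes with each control period).
- imaging.capture(name): name is "scene" or "side" or "wrist"; returns the picture (400x640x3 uint8, blue, green, red); there is no depth.
- imaging.calibration(name): a dict with "fx", "fy", "cx", "cy" (pixels), "D" ([k1, k2, p1, p2, k3] as OpenCV has them; the pictures are not rectified), "world_to_cam" (4x4, takes a point from world to camera coordinates); the wrist camera has in their place "hand_eye" (4x4, takes a point from camera to tool coordinates, whose origin is the TCP and whose axes are the flange's). Camera axes: x right, y down, z forward; pixel columns grow to the right and rows downward; lengths in mm; the calibration is good to about 2 mm. A picture is of the moment at which its call begins: read the wrist's pose just before it. calibration takes no time and is no camera call.
- ticket.close_job(): hands the job in, once; it reports no verdict.
The state is a dict: "time": time; "joint_positions": joint angles; "dq": joint speeds; "tau": joint torques, N m; "tool_pos": TCP position; "tcp_rot": TCP orientation; "contact_force": force on the tool from outside, world axes, zero at the start; "moment": the same for the moment, N m; "grip_width": finger opening in mm.
Only numpy, scipy, OpenCV 4.12 (cv2) and the standard library are available. Lean on these libraries where they do the work, as an engineer would, in place of code of your own. Each camera call takes 0.05 s, during which the arm holds its last target. There are 200 camera calls.

## Working session

There is one attempt and no reset: what is moved stays moved. The work goes in short steps, Python scripts to look and compute and a tool call to move; the robot and the scene stay as the last step left them, time stands still between calls to the robot, and variables do not carry over. Pictures are saved under pics/ and viewed, about 12 in all and at most 16, crops included, and the job is handed in when it is done.

Besides the shell and the picture viewer there is one more tool, called after "Call:" in YAML: its name, and indented under it one key for each argument. arm_command: Moves the arm, as the interface text tells. Its arguments: {"type":"object","properties":{"increments":{"type":"array","items":{"type":"number"}}},"required":["increments"]}

```bash
mkdir -p pics
python3 - <<'E'
from plant import sensors, imaging
import cv2, numpy as np
print(sensors.get_obs())
for n in ["scene","side","wrist"]:
    im=imaging.capture(n); cv2.imwrite(f"pics/{n}0.png",im)
    print(n,imaging.calibration(n))
E
```

```text
{'time': 0.0, 'joint_positions': array([ 1.06702145e+00,  3.42741374e-01,  1.52502473e+00,  1.02130527e-05,
        1.27542572e+00, -1.45975605e-01]), 'dq': array([-0.00052148, -0.00060793, -0.0006758 ,  0.00059545, -0.00076827,
       -0.00056857]), 'tau': array([ 2.74539962e-04, -4.31253433e+01, -2.44212574e+01,  7.18394620e-02,
        5.61128114e-02, -1.38628261e-04]), 'tool_pos': array([183.62188521, 491.39397328, 226.03260852]), 'tcp_rot': array([-3.14001191e+00, -2.42273862e-04,  2.78379021e+00]), 'contact_force': array([-0.63233122, -0.79875792,  0.22841057]), 'moment': array([ 0.01641214, -0.00523803, -0.01354577]), 'grip_width': 91.96608586159286}
scene {'fx': 419.27189213338437, 'fy': 419.27189213338437, 'cx': 318.2525270075393, 'cy': 195.7459035234566, 'D': array([-0.01997151,  0.        ,  0.        ,  0.        ,  0.        ]), 'world_to_cam': array([[-6.91713120e-01,  7.22058008e-01,  1.28527427e-02,
         3.11044265e+02],
       [ 5.61937050e-01,  5.49329599e-01, -6.18436531e-01,
        -3.14736636e+02],
       [-4.53607442e-01, -4.20558230e-01, -7.85729638e-01,
 
[... 487 characters left out ...]
[ 3.20870317e-01, -6.30404127e-01, -7.06847138e-01,
         1.08302022e+03],
       [ 0.00000000e+00,  0.00000000e+00,  0.00000000e+00,
         1.00000000e+00]])}
wrist {'fx': 282.3179870732763, 'fy': 282.3179870732763, 'cx': 321.2031022958121, 'cy': 195.67351326956228, 'D': array([0.01751207, 0.        , 0.        , 0.        , 0.        ]), 'hand_eye': array([[ 9.94918008e-05, -9.53585589e-01, -3.01122092e-01,
         8.17934214e+01],
       [ 9.99999885e-01, -4.64790160e-05,  4.77592024e-04,
         7.63529512e-01],
       [-4.69420730e-04, -3.01122105e-01,  9.53585475e-01,
        -1.59476731e+02],
       [ 0.00000000e+00,  0.00000000e+00,  0.00000000e+00,
         1.00000000e+00]])}
```

View pics/scene0.png

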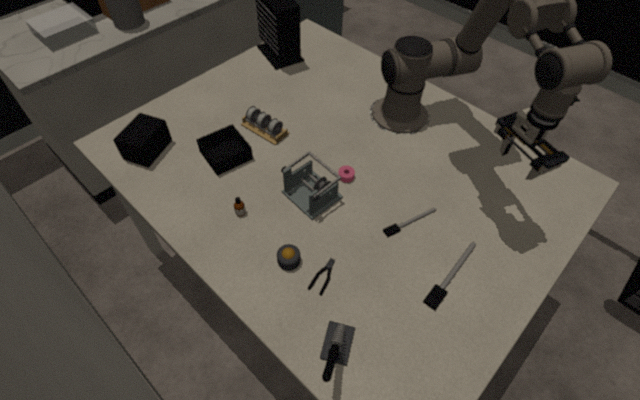

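View pics/side0.png

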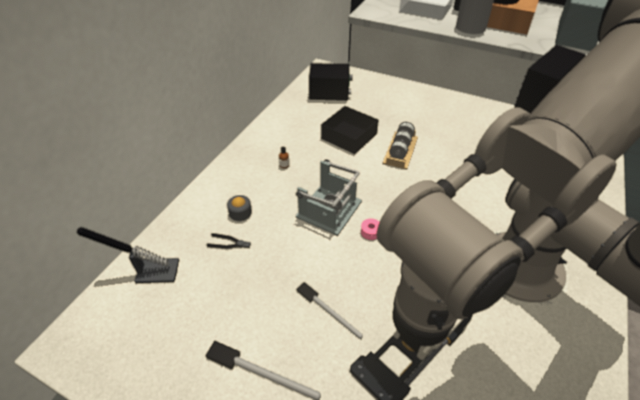

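Scene: stand around (312,185), rack with 3 reels (263,125), bin (225,150), a second black box (143,140), pink look-alike (346,174), small axle (handle 391,230; nose 435,210), and a larger axle at right. I'll enlarge crops with contrast.

```bash
cat > h.py <<'E'
import cv2, numpy as np
from plant import sensors, imaging
from scipy.spatial.transform import Rotation as Rot
def ray(n,u,v,obs=None):
    c=imaging.calibration(n); K=np.array([[c['fx'],0,c['cx']],[0,c['fy'],c['cy']],[0,0,1.]])
    p=cv2.undistortPoints(np.array([[[u,v]]],float),K,c['D'])[0,0]; d=np.array([p[0],p[1],1.])
    if n!='wrist': T=np.linalg.inv(c['world_to_cam'])
    else:
        B=np.eye(4); B[:3,:3]=Rot.from_euler('xyz',obs['tcp_rot']).as_matrix(); B[:3,3]=obs['tool_pos']; T=B@c['hand_eye']
    return T[:3,3],T[:3,:3]@d
def at(n,u,v,z,obs=None):
    o,d=ray(n,u,v,obs); return (o+d*(z-o[2])/d[2])
def proj(n,P,obs=None):
    c=imaging.calibration(n); K=np.array([[c['fx'],0,c['cx']],[0,c['fy'],c['cy']],[0,0,1.]])
    if n!='wrist': W=c['world_to_cam']
    else:
        B=np.eye(4); B[:3,:3]=Rot.from_euler('xyz',obs['tcp_rot']).as_matrix(); B[:3,3]=obs['tool_pos']; W=np.linalg.inv(B@c['hand_eye'])
    return cv2.projectPoints(np.atleast_2d(P).astype(float),cv2.Rodrigues(W[:3,:3])[0],W[:3,3],K,c['D'])[0][:,0]
def crop(im,x,y,w,h,s,f):
    cv2.imwrite(f,cv2.convertScaleAbs(cv2.resize(im[y:y+h,x:x+w],None,fx=s,fy=s,interpolation=cv2.INTER_CUBIC),alpha=1.5))
E
python3 - <<'E'
from h import *
print(sensors.get_obs()['time'])
for k,p in dict(axh=(391,230,6),axn=(435,210,6),bigh=(435,297,6),bign=(473,243,6),rack=(264,128,10),bin=(225,150,30),box2=(143,140,60),stand=(312,190,20),pink=(346,174,13),flux=(239,210,30),clean=(288,257,30),cut=(325,272,8)).items(): print(k,at('scene',*p).round())
for k,p in dict(axh=(307,290,6),axn=(361,336,6),rack=(401,150,10),bin=(350,130,30),stand=(328,205,20),pink=(369,229,13)).items(): print('side',k,at('side',*p).round())
im=cv2.imread('pics/scene0.png');crop(im,190,90,160,130,5,'pics/s0c.png')
E
```

```text
0.15
axh [451. 308.   6.]
axn [293. 362.   6.]
bigh [541. 529.   6.]
bign [316. 513.   6.]
rack [ 423. -302.   10.]
bin [ 604. -298.   30.]
box2 [ 785. -508.   60.]
stand [515.  35.  20.]
pink [382.  64.  13.]
flux [734. -65.  30.]
clean [743. 162.  30.]
cut [696. 262.   8.]
side axh [451. 304.   6.]
side axn [290. 356.   6.]
side rack [ 414. -297.   10.]
side bin [ 596. -298.   30.]
side stand [520.  39.  20.]
side pink [385.  65.  13.]
```

View pics/s0c.png

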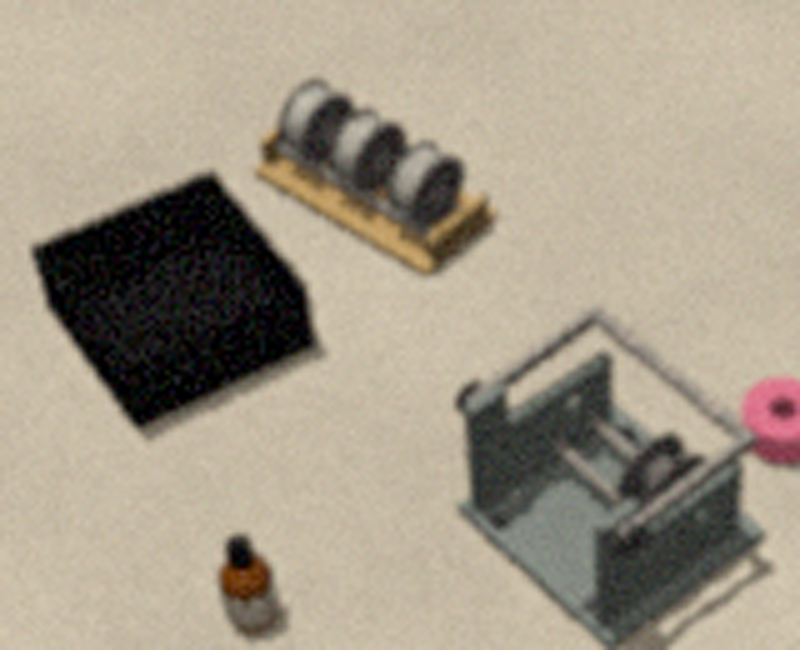

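The enlarged crop shows three reels on the rack, the guide bar lowered from crop (600,315) to (750,440), and the empty by the stand's left (+y) cheek. I'll bring the wrist camera over the stand.

Call:
arm_command:
  increments: [0,-482,-387,-54,70,0,-482,-387,-54,70,0,-482,-387,-54,70,0,-482,-387,-54,70,0,-482,-387,-54,70,0,-482,-387,-54,70,0,-482,-387,-54,70,0,-482,-387,-54,70,0,-482,-387,-54,70,0,-482,-387,-54,70,0,-482,-387,-54,70,0,-482,-387,-54,70,0,-482,-387,-54,70,0,-482,-387,-54,70]

```text
time: 1.9
tool_pos: [499.4, -38.4, 280.9]
tcp_rot: [3.141, -0.0, 1.564]
contact_force: [-0.2, 0.8, -1.2]
grip_width: 92.0
```

Run:
```python
from h import *
import pickle
o=sensors.get_obs();print(o['time'],o['tool_pos'],o['tcp_rot'],o['joint_positions'])
im=imaging.capture('wrist');cv2.imwrite('pics/w1.png',im);pickle.dump(o,open('o1.pkl','wb'))
cv2.imwrite('pics/w1b.png',cv2.resize(cv2.convertScaleAbs(im,alpha=1.5),(800,500),interpolation=cv2.INTER_CUBIC))
```

```text
1.9 [499.40578879 -38.37707324 280.91888876] [ 3.14135822e+00 -1.32755783e-04  1.56383811e+00] [-2.29941098e-01  2.59009408e-01  1.49043716e+00  1.84250077e-04
  1.39194682e+00 -2.23015623e-01]
```

View pics/w1b.png

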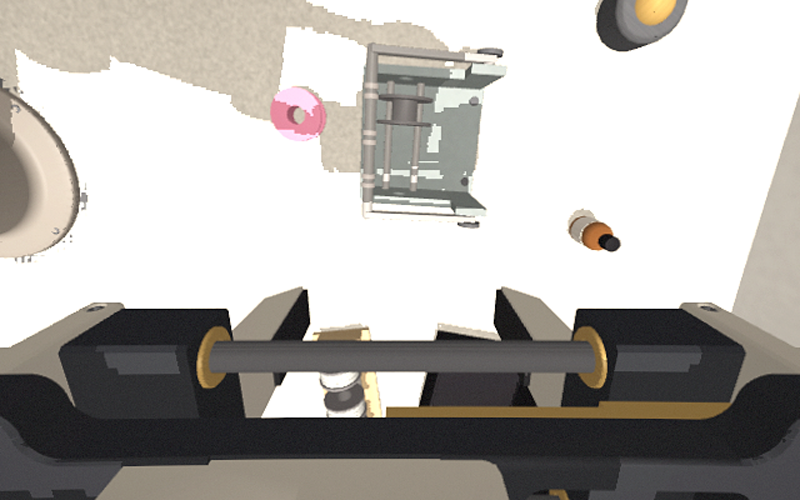

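The wrist view shows the stand at (360–505, 40–225) of the 1.25x picture, with no obstruction, and the empty at about (405,108). Crop it closer without brightening.

Run:
```python
from h import *
im=cv2.imread('pics/w1.png')[25:190,270:420]
cv2.imwrite('pics/w1c.png',cv2.resize(im,None,fx=3.6,fy=3.6,interpolation=cv2.INTER_CUBIC))
```

```text
(no output)
```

View pics/w1c.png

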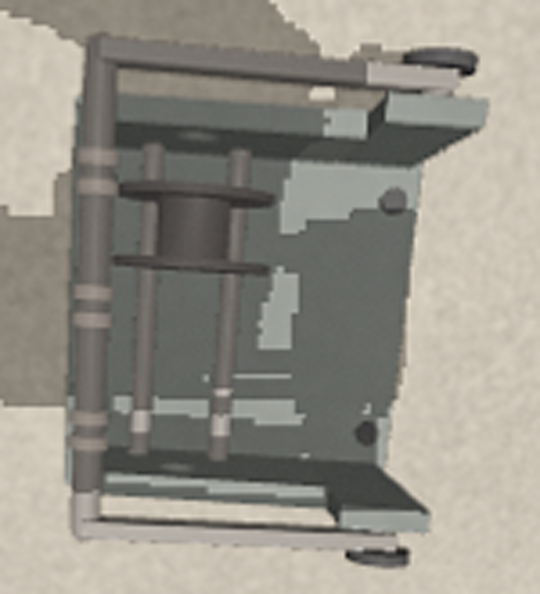

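```bash
cat > fit.py <<'E'
from h import *
import pickle
from scipy.optimize import least_squares
o=pickle.load(open('o1.pkl','rb'))
px=lambda u,v:((u+.5)/3.6-.5+270,(v+.5)/3.6-.5+25)
S=[(385,97,54,65,110),(488,100,84,65,110),(480,126,84,57,110),(424,512,84,-57,110),(428,530,84,-65,110),(340,528,54,-65,110),
(152,147,-16,57,31),(240,150,16,57,31),(139,452,-16,-57,31),(218,457,16,-57,31)]
m=np.array([px(a,b) for a,b,*_ in S]);L=np.array([s[2:] for s in S],float)
def W(p,L):
    c,s=np.cos(p[2]),np.sin(p[2]); L=np.atleast_2d(L); return np.c_[p[0]+c*L[:,0]-s*L[:,1],p[1]+s*L[:,0]+c*L[:,1],L[:,2]]
if __name__=='__main__':
    f=lambda p:(proj('wrist',W(p,L),o)-m).ravel()
    r=least_squares(f,[515,35,0],x_scale=[1,1,.01],loss='soft_l1');print(r.x,r.fun.reshape(-1,2).round(1).tolist())
    g=lambda q:(proj('wrist',W(r.x,[[70-100*np.cos(q[0]),y,100+100*np.sin(q[0])] for y in(70,-70)]),o)-np.array([px(101,50),px(85,520)])).ravel()
    h=least_squares(g,[.1]);print(h.x,h.fun)
    e=lambda q:(proj('wrist',W(r.x,[[0,q[0]+13,55],[0,q[0]-13,55]]),o)-np.array([px(196,193),px(190,263)])).ravel()
    h=least_squares(e,[20.]);print('empty y',h.x,h.fun)
    # also check vs scene
    print(proj('scene',W(r.x,[[84,-65,110],[84,65,110],[-30,70,100],[-30,-70,100]])).round(1))
E
python3 fit.py
python3 - <<'E'
import cv2,numpy as np
a=cv2.imread('pics/scene0.png');
b=cv2.resize(a[100:150,225:305],None,fx=6,fy=6,interpolation=cv2.INTER_CUBIC)
c=cv2.resize(a[200:245,375:450],None,fx=6,fy=6,interpolation=cv2.INTER_CUBIC)
d=np.zeros((570,480,3),np.uint8);d[:300,:480]=b;d[300:570,:450]=c;cv2.imwrite('pics/s0d.png',cv2.convertScaleAbs(d,alpha=1.4))
E
```

```text
[ 5.00682871e+02  3.86784973e+01 -6.73169459e-02] [[-0.0, -1.4], [-0.3, -0.4], [0.8, 0.8], [1.8, -0.7], [-0.2, 0.9], [-0.8, -0.0], [0.1, -0.6], [-0.2, 0.1], [-0.3, 0.9], [-0.2, 0.9]]
[0.07462156] [-0.43663482  1.50361955  0.04036584  1.7064323 ]
empty y [27.87231215] [-0.6841293  -1.20428161 -0.28495498  1.20322968]
[[281.6 171.4]
 [309.9 196.4]
 [339.1 179.7]
 [308.5 154.8]]
```

View pics/s0d.png

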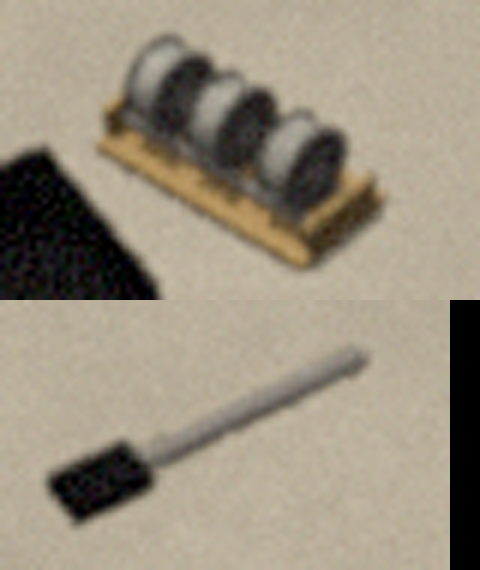

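The crop shows three reels in the rack with gaps between, and the small axle with its handle at lower left and nose at upper right. The stand fits at (500.7, 38.7), yaw −3.9°, and the guide is about 0.07 rad. Now for the guide bar.

```bash
cat >> h.py <<'E'
ST=np.array([500.7,38.7,-0.0673])
def sw(x,y,z):
    c,s=np.cos(ST[2]),np.sin(ST[2]); return np.array([ST[0]+c*x-s*y,ST[1]+s*x+c*y,z])
def mv(P,yaw=None,o=None):
    o=o or sensors.get_obs(); R=Rot.from_euler('xyz',o['tcp_rot']).as_matrix(); d=R.T@(np.array(P)-o['tool_pos'])
    y0=o['tcp_rot'][2]; sp=0 if yaw is None else -np.degrees((yaw-y0+np.pi)%(2*np.pi)-np.pi)
    return np.r_[d,sp].round(1)
E
python3 - <<'E'
from h import *
y=np.pi/2+ST[2]
print(mv(sw(-30,-10,160),y),mv(sw(-30,-10,95),y), mv(sw(0,0,150),y))
E
```

```text
[ 69.1 -29.9 121.    3.4] [ 69.1 -30.  186.    3.4] [ 77.3   0.6 131.    3.4]
```

Call:
arm_command:
  increments: [0,69,-30,60,3.4,0,69,-30,121,3.4,0,69,-30,121,3.4,0,69,-30,150,3.4,0,69,-30,170,3.4,0,69,-30,186,3.4,0,69,-30,186,3.4,1,69,-30,186,3.4,1,69,-30,186,3.4,1,69,-30,186,3.4,1,69,-30,186,3.4,1,69,-30,186,3.4,1,69,-30,186,3.4,1,69,-30,186,3.4]

```text
time: 3.7
tool_pos: [470.4, 29.7, 94.7]
tcp_rot: [3.142, -0.0, 1.503]
contact_force: [0.1, -0.7, 0.2]
grip_width: 26.2
```

Call:
arm_command:
  increments: [1,0,0,0,0,1,0,0,0,0,1,0,0,0,0]

```text
time: 4.08
tool_pos: [470.2, 29.8, 94.7]
tcp_rot: [-3.141, -0.0, 1.503]
contact_force: [-0.7, 0.8, -0.2]
grip_width: 8.9
```

```bash
python3 -c "
import numpy as np
r=[]
for p in np.linspace(.075,2.6,20)[1:]: r+=[1,0,round(99.7-100*np.cos(p)),round(7.5-100*np.sin(p)),0]
print(r)"
```

```text
[1, 0, 2, -13, 0, 1, 0, 5, -26, 0, 1, 0, 11, -38, 0, 1, 0, 18, -50, 0, 1, 0, 26, -60, 0, 1, 0, 35, -69, 0, 1, 0, 46, -77, 0, 1, 0, 58, -83, 0, 1, 0, 70, -88, 0, 1, 0, 83, -91, 0, 1, 0, 96, -92, 0, 1, 0, 110, -92, 0, 1, 0, 123, -90, 0, 1, 0, 135, -86, 0, 1, 0, 147, -80, 0, 1, 0, 159, -73, 0, 1, 0, 169, -65, 0, 1, 0, 178, -55, 0, 1, 0, 185, -44, 0]
```

Call:
arm_command:
  increments: [1,0,2,-13,0,1,0,5,-26,0,1,0,11,-38,0,1,0,18,-50,0,1,0,26,-60,0,1,0,35,-69,0,1,0,46,-77,0]

```text
time: 4.95
tool_pos: [513.7, 26.7, 172.9]
tcp_rot: [-3.135, 0.0, 1.503]
contact_force: [-12.6, -0.1, 9.2]
grip_width: 9.1
```

Call:
arm_command:
  increments: [1,0,11,-8,0,1,0,24,-13,0,1,0,37,-16,0,1,0,50,-17,0,1,0,64,-17,0,1,0,78,-15,0,1,0,90,-11,0]

```text
time: 5.82
tool_pos: [606.6, 19.9, 184.0]
tcp_rot: [3.141, 0.001, 1.503]
contact_force: [-3.5, -3.6, 1.9]
grip_width: 8.9
```

Call:
arm_command:
  increments: [1,0,12,7,0,1,0,24,14,0,1,0,35,22,0,1,0,44,32,0,1,0,51,43,0,1,0,51,43,0,0,0,51,43,0,0,0,51,43,0,0,0,51,43,0,0,0,51,43,0]

```text
time: 7.08
tool_pos: [657.0, 17.3, 140.0]
tcp_rot: [3.141, -0.0, 1.503]
contact_force: [0.3, -0.0, -0.0]
grip_width: 44.2
```

Run:
```python
from h import *
o=sensors.get_obs();print(o['tool_pos'],o['contact_force'],o['grip_width'])
y=np.pi/2+ST[2]
e=sw(0,28,0)
print('up',mv([*o['tool_pos'][:2],230],y),'over empty',mv([*sw(0,28,0)[:2],200],y))
```

```text
[657.02336452  17.32402013 140.04723545] [ 0.29658879 -0.04346451 -0.01869477] 44.1645527631137
up [  0.    0.1 -90.   -0. ] over empty [  38.8 -157.4  -60.    -0. ]
```

Call:
arm_command:
  increments: [0,0,0,-60,0,0,0,0,-90,0,0,29,-60,-90,0,0,29,-120,-70,0,0,29,-157,-40,0,0,29,-157,10,0,0,29,-157,50,0,0,29,-157,80,0,0,29,-157,95,0,0,29,-157,95,0,1,29,-157,95,0,1,29,-157,95,0,1,29,-157,95,0,1,29,-157,95,0,1,29,-157,95,0,1,29,-157,95,0,1,29,-157,95,0,1,29,-157,95,0]

```text
time: 9.32
tool_pos: [502.1, 56.6, 44.8]
tcp_rot: [-3.141, 0.0, 1.503]
contact_force: [-3.2, -0.1, 5.6]
grip_width: 54.5
```

Call:
arm_command:
  increments: [1,0,0,-20,0,1,0,0,-60,0,1,0,0,-120,0,1,0,0,-180,0,1,-60,5,-215,0,1,-120,10,-215,0,1,-180,16,-215,0,1,-240,21,-215,0,1,-300,26,-215,0,1,-360,31,-215,0,1,-420,37,-215,0,1,-435,38,-215,0,1,-435,38,-215,0,1,-435,38,-215,0,1,-435,38,-215,0,1,-435,38,-215,0]

```text
time: 11.32
tool_pos: [511.0, -378.9, 260.2]
tcp_rot: [3.141, 0.0, 1.504]
contact_force: [-0.0, -0.1, -0.5]
grip_width: 54.5
```

Run:
```python
from h import *
import pickle
o=sensors.get_obs();print(o['time'],o['tool_pos'],o['tcp_rot'],o['grip_width'],o['joint_positions'].round(2))
im=imaging.capture('wrist');cv2.imwrite('pics/w2.png',im);pickle.dump(o,open('o2.pkl','wb'))
s=imaging.capture('scene');cv2.imwrite('pics/s2.png',s)
a=cv2.resize(im[:300],(800,375),interpolation=cv2.INTER_CUBIC); a=np.vstack([a,np.zeros((225,800,3),np.uint8)])
g=cv2.resize(s[120:245,270:450],None,fx=1.8,fy=1.8,interpolation=cv2.INTER_CUBIC);a[375:375+g.shape[0],:g.shape[1]]=cv2.convertScaleAbs(g,alpha=1.4)
g=cv2.resize(cv2.imread('pics/scene0.png')[120:245,270:450],None,fx=1.8,fy=1.8,interpolation=cv2.INTER_CUBIC);a[375:375+g.shape[0],400:400+g.shape[1]]=cv2.convertScaleAbs(g,alpha=1.4)
cv2.imwrite('pics/w2b.png',a)
```

```text
11.325 [ 511.00754    -378.91747964  260.15201388] [3.14107938e+00 1.97962976e-04 1.50408621e+00] 54.48371904713366 [-0.76  0.53  1.13  0.    1.48 -0.69]
```

View pics/w2b.png

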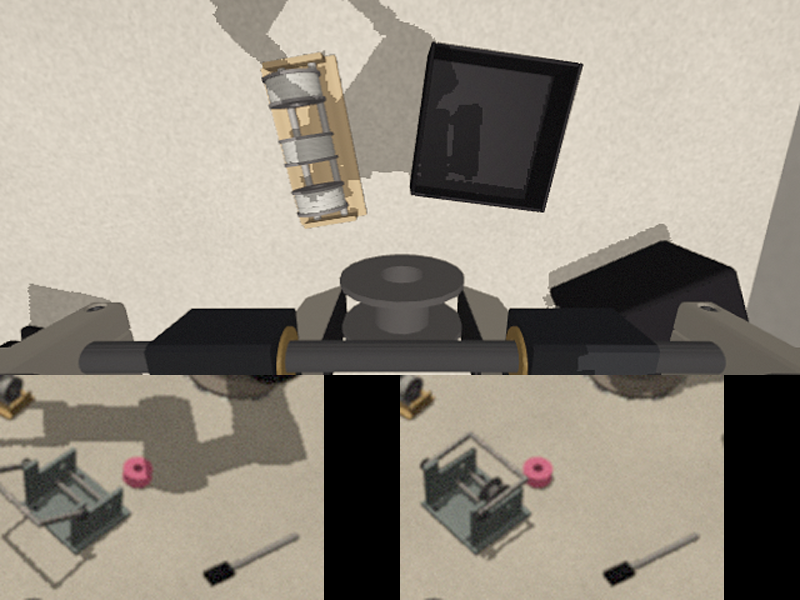

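The wrist view shows the empty held. The bin's rim corners are at about (433,42), (582,65), (545,211), (411,193). Three reels sit on the rack at around (294,88), (308,148) and (320,200). The scene insets show the guide thrown back. I need a closer crop of the rack.

Run:
```python
from h import *
import pickle
o=pickle.load(open('o2.pkl','rb'))
im=cv2.imread('pics/w2.png')[35:190,195:305]
cv2.imwrite('pics/w2c.png',cv2.resize(im,None,fx=3.8,fy=3.8,interpolation=cv2.INTER_CUBIC))
c=[at('wrist',u/1.25,v/1.25,60,o) for u,v in [(433,42),(582,65),(545,211),(411,193)]]
print(np.round(c),np.mean(c,0),[np.linalg.norm(c[i]-c[i-1]).round() for i in range(4)])
```

```text
[[ 550. -221.   60.]
 [ 685. -249.   60.]
 [ 660. -383.   60.]
 [ 523. -355.   60.]] [ 604.64268597 -302.09100715   60.        ] [np.float64(137.0), np.float64(138.0), np.float64(137.0), np.float64(140.0)]
```

View pics/w2c.png

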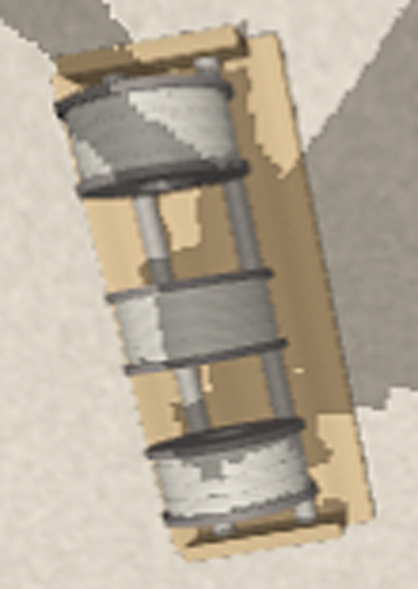

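Run:
```python
from h import *
import pickle
o=pickle.load(open('o2.pkl','rb'))
P=lambda u,v,z:at('wrist',195+(u+.5)/3.8-.5,35+(v+.5)/3.8-.5,z,o)
for k,q in dict(A=[(57,105),(232,90),(78,192),(247,167)],B=[(108,298),(270,272),(126,371),(284,343)],C=[(148,452),(303,424),(165,519),(316,490)]).items():
    w=[P(*a,44) for a in q]; x=w[1]-w[0]+w[3]-w[2]
    print(k,np.mean(w,0).round(1),'dia',np.linalg.norm(w[1]-w[0]).round(1),np.linalg.norm(w[3]-w[2]).round(1),'ang',np.degrees(np.arctan2(x[1],x[0])).round(1), 'w',np.linalg.norm((w[0]+w[1]-w[2]-w[3])/2).round(1))
# rack from end-board tops z=30 : outer corners, base corners
e=[P(*a,30) for a in [(55,62),(240,30),(345,520),(187,553)]]
print(np.round(e,1),np.mean(e,0))
d=(e[0]+e[1]-e[2]-e[3])/2;print(np.linalg.norm(d),np.degrees(np.arctan2(-d[0],d[1])))
print(np.round(mv([604,-302,110],None,o),1))
```

```text
A [ 414.8 -249.    44. ] dia 56.0 55.9 ang 2.5 w 24.3
B [ 420.3 -305.8   44. ] dia 55.3 55.3 ang 5.5 w 23.7
C [ 425.3 -357.2   44. ] dia 55.5 55.3 ang 6.7 w 23.8
[[ 382.9 -222.5   30. ]
 [ 444.2 -217.    30. ]
 [ 460.9 -380.1   30. ]
 [ 400.7 -388.8   30. ]] [ 422.15299882 -302.11375047   30.        ]
165.6046251814056 5.991603992949523
[ 83.   87.6 150.2   0. ]
```

Call:
arm_command:
  increments: [1,40,44,60,0,1,78,88,120,0,1,78,88,140,0,1,78,88,160,0,1,78,88,190,0,1,78,88,215,0,1,78,88,215,0,0.25,78,88,215,0,0.25,78,88,215,0,0.25,78,88,215,0,0.25,78,88,200,0,0.25,78,88,160,0,0.25,78,88,110,0,0.25,78,88,80,0,0.25,78,88,80,0]

```text
time: 13.3
tool_pos: [605.1, -308.9, 184.3]
tcp_rot: [3.135, 0.004, 1.503]
contact_force: [-0.3, -0.4, -0.6]
grip_width: 68.7
```

Run:
```python
from h import *
o=sensors.get_obs();print(o['time'],o['tool_pos'],o['grip_width'],o['contact_force'])
ry=np.pi/2+np.radians(5.6)
print('A',mv([414.8,-249,120],ry),mv([414.8,-249,37],ry))
im=imaging.capture('wrist');cv2.imwrite('pics/w3.png',im)
cv2.imwrite('pics/w3b.png',cv2.resize(cv2.convertScaleAbs(im,alpha=1.0),(480,300),interpolation=cv2.INTER_AREA))
```

```text
13.3 [ 605.09180217 -308.94942456  184.29062248] 68.68864148083192 [-0.32670671 -0.35704011 -0.64572699]
A [  47.1 -194.4   62.8   -9.5] [  47.4 -194.9  145.8   -9.5]
```

View pics/w3b.png

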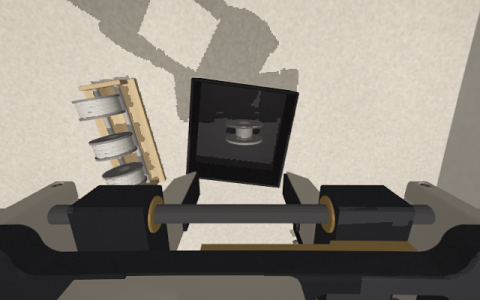

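The empty is in the bin at about (243,132). Next is reel A, the top one in the rack.

Call:
arm_command:
  increments: [0,20,-60,10,-5,0,45,-120,20,-9.4,0,45,-180,30,-9.4,0,45,-193,50,-9.4,0,45,-193,80,-9.4,0,45,-193,110,-9.4,0,45,-193,130,-9.4,0,45,-193,143,-9.4,0,45,-193,143,-9.4,0,45,-193,143,-9.4,1,45,-193,143,-9.4,1,45,-193,143,-9.4,1,45,-193,143,-9.4,1,45,-193,143,-9.4,1,45,-193,143,-9.4,1,45,-193,143,-9.4,1,45,-193,143,-9.4]

```text
time: 15.48
tool_pos: [415.1, -250.5, 37.0]
tcp_rot: [3.14, 0.001, 1.667]
contact_force: [6.3, -0.1, -0.7]
grip_width: 55.9
```

Run:
```python
from h import *
o=sensors.get_obs();print(o['time'],o['tool_pos'],o['tcp_rot'],o['grip_width'],o['contact_force'])
y=np.pi/2+ST[2]
print('A',mv(sw(0,30,150),y),mv(sw(0,30,48),y))
```

```text
15.475 [ 415.05521389 -250.46620597   36.97229359] [3.13993607e+00 1.08732719e-03 1.66668106e+00] 55.85764933093408 [ 6.27029547 -0.14954789 -0.74348226]
A [ 309.1  118.  -113.2    9.3] [309.2 117.8 -11.2   9.3]
```

Call:
arm_command:
  increments: [1,0,0,-30,0,1,0,0,-80,0,1,30,12,-113,3,1,90,35,-113,9.3,1,150,57,-113,9.3,1,210,80,-113,9.3,1,270,103,-113,9.3,1,309,118,-113,9.3,1,309,118,-113,9.3,1,309,118,-113,9.3,1,309,118,-80,9.3,1,309,118,-50,9.3,1,309,118,-25,9.3,1,309,118,-12,9.3,1,309,118,-11,9.3,1,309,118,-11,9.3]

```text
time: 17.48
tool_pos: [502.1, 68.1, 48.0]
tcp_rot: [3.142, 0.0, 1.503]
contact_force: [0.5, 0.4, -2.9]
grip_width: 55.6
```

Call:
arm_command:
  increments: [1,0,0,1,0,0,0,0,1,0,0,0,0,1,0,0,0,0,1,0,0,0,0,1,0,0,0,0,-20,0,0,0,0,-60,0,0,0,0,-102,0,0,0,0,-102,0,0,0,0,-102,0]

```text
time: 18.73
tool_pos: [501.5, 69.0, 149.1]
tcp_rot: [-3.141, -0.0, 1.505]
contact_force: [-0.1, -0.7, 0.3]
grip_width: 91.5
```

Run:
```python
from h import *
o=sensors.get_obs();print(o['time'],o['tool_pos'],o['tcp_rot'],o['grip_width'],o['contact_force'])
ry=np.pi/2+np.radians(5.6)
print('B',mv([420.3,-305.8,150],ry),mv([420.3,-305.8,37],ry))
im=imaging.capture('wrist');cv2.imwrite('pics/w4.png',im)
```

```text
18.725 [501.48556452  68.99864087 149.05518404] [-3.14050200e+00 -1.46631724e-04  1.50477757e+00] 91.49381124982862 [-0.07335983 -0.70881496  0.33422097]
B [-379.3  -56.3   -0.9   -9.4] [-379.4  -56.2  112.1   -9.4]
```

Call:
arm_command:
  increments: [0,-60,-9,0,0,0,-120,-18,0,-4,0,-180,-27,0,-9.4,0,-240,-36,0,-9.4,0,-300,-45,0,-9.4,0,-360,-54,0,-9.4,0,-379,-56,0,-9.4,0,-379,-56,20,-9.4,0,-379,-56,60,-9.4,0,-379,-56,95,-9.4,0,-379,-56,112,-9.4,0,-379,-56,112,-9.4,0,-379,-56,112,-9.4,1,-379,-56,112,-9.4,1,-379,-56,112,-9.4,1,-379,-56,112,-9.4,1,-379,-56,112,-9.4,1,-379,-56,112,-9.4,1,-379,-56,112,-9.4,1,-379,-56,112,-9.4]

```text
time: 21.28
tool_pos: [420.7, -305.7, 37.8]
tcp_rot: [-3.141, -0.0, 1.669]
contact_force: [-4.3, -0.7, 5.6]
grip_width: 55.5
```

Run:
```python
from h import *
o=sensors.get_obs();print(o['time'],o['tool_pos'],o['tcp_rot'],o['grip_width'],o['contact_force'])
y=np.pi/2+ST[2]
print('B',mv(sw(0,0,150),y),mv(sw(0,0,47.5),y))
```

```text
21.275 [ 420.74480211 -305.6873687    37.8461526 ] [-3.14109135e+00 -1.46234570e-04  1.66859628e+00] 55.4712539509073 [-4.33306796 -0.69007253  5.6001315 ]
B [ 335.   113.1 -112.2    9.5] [334.9 113.2  -9.7   9.5]
```

Call:
arm_command:
  increments: [1,0,0,-30,0,1,0,0,-80,0,1,40,14,-112,3,1,100,34,-112,9.4,1,160,54,-112,9.4,1,220,74,-112,9.4,1,280,95,-112,9.4,1,335,113,-112,9.4,1,335,113,-112,9.4,1,335,113,-112,9.4,1,335,113,-80,9.4,1,335,113,-50,9.4,1,335,113,-25,9.4,1,335,113,-12,9.4,1,335,113,-11,9.4,1,335,113,-10.5,9.4]

```text
time: 23.28
tool_pos: [500.9, 38.0, 48.5]
tcp_rot: [3.142, 0.0, 1.503]
contact_force: [-2.8, -1.6, 0.7]
grip_width: 55.2
```

Call:
arm_command:
  increments: [1,0,0,0,0,0,0,0,0,0,0,0,0,0,0,0,0,0,0,0,0,0,0,0,0,0,0,0,-20,0,0,0,0,-60,0,0,0,0,-102,0,0,0,0,-102,0,0,0,0,-102,0]

```text
time: 24.52
tool_pos: [500.4, 38.9, 149.6]
tcp_rot: [-3.141, -0.0, 1.505]
contact_force: [-0.2, -0.8, -0.6]
grip_width: 91.7
```

Run:
```python
from h import *
o=sensors.get_obs();print(o['time'],o['tool_pos'],o['tcp_rot'],o['grip_width'],o['contact_force'])
ry=np.pi/2+np.radians(5.6)
print('C',mv([425.3,-357.2,150],ry),mv([425.3,-357.2,37],ry))
```

```text
24.525 [500.36890046  38.85244437 149.63205143] [-3.14079501e+00 -1.02886397e-04  1.50451637e+00] 91.67674913884368 [-0.23514188 -0.75080895 -0.6454717 ]
C [-4.002e+02 -4.870e+01 -4.000e-01 -9.400e+00] [-400.2  -48.6  112.6   -9.4]
```

Call:
arm_command:
  increments: [0,-60,-7,0,0,0,-120,-15,0,-4,0,-180,-22,0,-9.4,0,-240,-29,0,-9.4,0,-300,-37,0,-9.4,0,-360,-44,0,-9.4,0,-400,-49,0,-9.4,0,-400,-49,20,-9.4,0,-400,-49,60,-9.4,0,-400,-49,95,-9.4,0,-400,-49,112,-9.4,0,-400,-49,112,-9.4,0,-400,-49,112,-9.4,1,-400,-49,112,-9.4,1,-400,-49,112,-9.4,1,-400,-49,112,-9.4,1,-400,-49,112,-9.4,1,-400,-49,112,-9.4,1,-400,-49,112,-9.4,1,-400,-49,112,-9.4]

```text
time: 27.02
tool_pos: [425.6, -357.1, 38.3]
tcp_rot: [3.141, 0.0, 1.669]
contact_force: [0.7, 0.3, 2.4]
grip_width: 55.6
```

Run:
```python
from h import *
o=sensors.get_obs();print(o['time'],o['tool_pos'],o['tcp_rot'],o['grip_width'],o['contact_force'])
y=np.pi/2+ST[2]
print('C',mv(sw(0,-30,150),y),mv(sw(0,-30,48),y))
```

```text
27.025 [ 425.56573824 -357.13062458   38.34702472] [3.14132577e+00 1.29401772e-04 1.66857773e+00] 55.646261115045384 [0.70425009 0.28039172 2.38812798]
C [ 357.   108.5 -111.7    9.5] [357.  108.5  -9.7   9.5]
```

Call:
arm_command:
  increments: [1,0,0,-30,0,1,0,0,-80,0,1,50,15,-112,3,1,110,33,-112,9.4,1,170,51,-112,9.4,1,230,70,-112,9.4,1,290,88,-112,9.4,1,357,108.5,-112,9.5,1,357,108.5,-112,9.5,1,357,108.5,-112,9.5,1,357,108.5,-80,9.5,1,357,108.5,-50,9.5,1,357,108.5,-25,9.5,1,357,108.5,-12,9.5,1,357,108.5,-11,9.5,1,357,108.5,-10.5,9.5]

```text
time: 29.02
tool_pos: [498.6, 7.9, 49.0]
tcp_rot: [3.141, 0.0, 1.502]
contact_force: [-0.3, -1.8, -0.1]
grip_width: 55.3
```

Call:
arm_command:
  increments: [1,0,0,0,0,0,0,0,0,0,0,0,0,0,0,0,0,0,0,0,0,0,0,0,0,0,0,0,-20,0,0,0,0,-60,0,0,0,0,-102,0,0,-60,0,-160,0,0,-60,0,-200,0,0,-60,0,-200,0,0,-60,0,-200,0]

```text
time: 30.52
tool_pos: [494.1, -50.9, 248.1]
tcp_rot: [-3.141, -0.0, 1.502]
contact_force: [0.2, 0.9, -0.3]
grip_width: 91.8
```

Run:
```python
from h import *
import pickle
o=sensors.get_obs();print(o['time'],o['tool_pos'],o['tcp_rot'],o['grip_width'],o['contact_force'])
im=imaging.capture('wrist');cv2.imwrite('pics/w5.png',im);pickle.dump(o,open('o5.pkl','wb'))
s=imaging.capture('scene');cv2.imwrite('pics/s5.png',s)
print(proj('wrist',[sw(0,0,55)],o))
a=cv2.resize(im[20:220,240:440],(600,600),interpolation=cv2.INTER_CUBIC)
b=cv2.convertScaleAbs(cv2.resize(s[195:245,375:455],(200,125),interpolation=cv2.INTER_CUBIC),alpha=1.4)
c=np.zeros((600,800,3),np.uint8);c[:,:600]=a;c[:125,600:]=b;cv2.imwrite('pics/w5b.png',c)
```

```text
30.525 [494.08677402 -50.87832216 248.14194826] [-3.14087607e+00 -3.94363019e-04  1.50248991e+00] 91.75761995117249 [ 0.20817656  0.85264679 -0.30387363]
[[321.45845001 100.11855541]]
```

View pics/w5b.png

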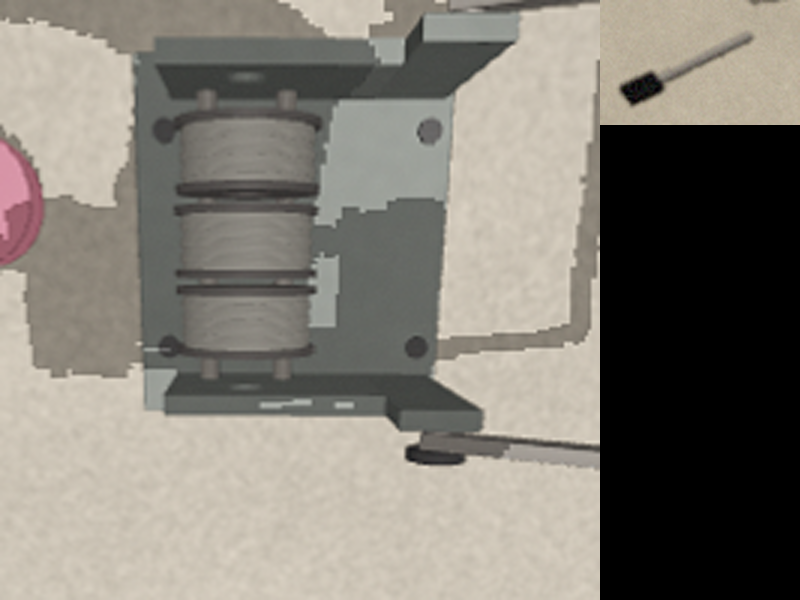

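All three reels stand between the cheeks, side by side, and the guide is back. I'll refine the stand pose from this clean view and re-check the axle.

Run:
```python
from h import *
import pickle
from scipy.optimize import least_squares
from fit import W
o=pickle.load(open('o5.pkl','rb'))
S=[(135,53,-48,75,10),(145,410,-48,-75,10),(155,38,-32,65,78),(157,65,-32,57,78),(165,397,-32,-57,78),(165,412,-32,-65,78),(245,76,0,57,55),(245,386,0,-57,55),
(425,15,54,65,110),(518,15,84,65,110),(515,38,84,57,110),(418,42,54,57,110),(390,410,54,-57,110),(482,412,84,-57,110),(482,430,84,-65,110),(400,430,54,-65,110)]
m=np.array([((a+.5)/3-.5+240,(b+.5)/3-.5+20) for a,b,*_ in S]);L=np.array([s[2:] for s in S],float)
f=lambda p:(proj('wrist',W(p,L),o)-m).ravel()
r=least_squares(f,[500,38,0],x_scale=[1,1,.01],loss='soft_l1');print(r.x,f(r.x).reshape(-1,2).round(1).tolist())
p=r.x
# z offset check
g=lambda q:(proj('wrist',W(q,L)+[0,0,q[3]],o)-m).ravel()
print(least_squares(g,[*p,0],x_scale=[1,1,.01,1]).x)
# axle in scene: crop 600..800 x 0..125, scale 2.5
q=lambda u,v,z:at('scene',375+(u-600)/2.5,195+v/2.5,z)
print('nose',q(750,37,8),'handle',q(641,88,10),'shoulder',q(663,77,8))
y=2.8
```

```text
[ 5.00939267e+02  3.88313169e+01 -7.15852148e-02] [[-1.3, -0.4], [-0.5, 0.3], [-0.5, 0.1], [-0.9, -0.1], [-0.6, -0.8], [-0.5, 1.0], [0.5, 0.9], [0.1, 0.2], [-0.8, -0.7], [0.8, -0.8], [0.9, 1.5], [0.9, 0.2], [2.9, -0.3], [0.7, -0.9], [-0.0, 0.5], [-0.9, 0.5]]
[ 5.00987911e+02  3.90070863e+01 -7.26326829e-02 -1.48354208e+00]
nose [294.2373031  361.79416387   8.        ] handle [453.40723826 310.56812265  10.        ] shoulder [420.42021033 319.46515105   8.        ]
```

Call:
arm_command:
  increments: [0,50,-20,0,10,0,100,-40,0,20,0,150,-60,0,30,0,200,-80,0,40,0,250,-100,10,50,0,300,-120,30,60,0,350,-140,50,70,0,380,-150,68,80,0,380,-150,68,90,0,380,-150,68,100,0,380,-150,68,104,0,380,-150,68,104,0,380,-150,68,104,0,380,-150,68,104,0,380,-150,68,104,0,380,-150,68,104]

```text
time: 32.62
tool_pos: [370.7, 338.2, 180.8]
tcp_rot: [-3.141, -0.0, -0.312]
contact_force: [0.4, -0.3, -0.6]
grip_width: 91.8
```

```bash
sed -i 's/^ST=.*/ST=np.array([501.0,38.9,-0.0716])/' h.py
python3 - <<'E'
from h import *
import pickle
o=sensors.get_obs();print(o['time'],o['tool_pos'],o['tcp_rot'],o['grip_width'],o['contact_force'],o['joint_positions'].round(2))
im=imaging.capture('wrist');cv2.imwrite('pics/w6.png',im);pickle.dump(o,open('o6.pkl','wb'))
cv2.imwrite('pics/w6b.png',cv2.resize(im,(800,500),interpolation=cv2.INTER_CUBIC))
E
```

```text
32.625 [370.72282874 338.23102384 180.76808538] [-3.14145372e+00 -5.35771981e-05 -3.12185741e-01] 91.8210293344379 [ 0.4068966  -0.34579928 -0.63365394] [0.59 0.34 1.66 0.   1.14 2.47]
```

View pics/w6b.png

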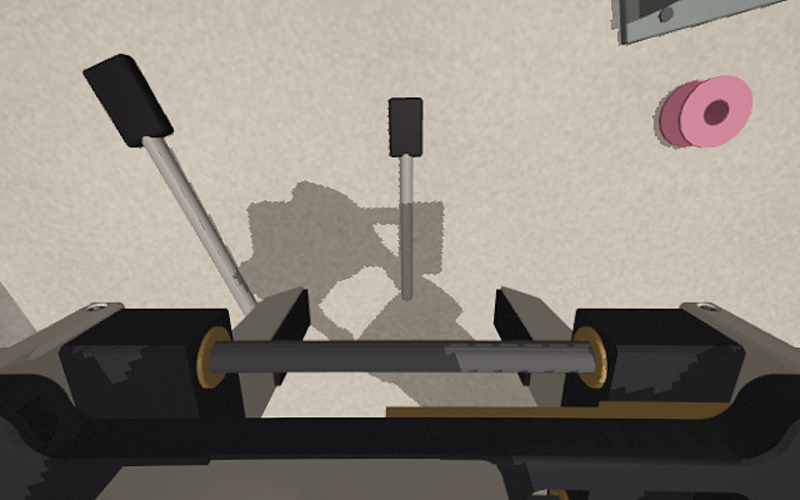

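Handle at (390–422, 98–156), rod running down to the nose at (407,300). It's aligned with the tool within about a degree.

Run:
```python
from h import *
import pickle
o=pickle.load(open('o6.pkl','rb'))
q=lambda u,v,z:at('wrist',u/1.25,v/1.25,z,o)
a,b,c,d=[q(u,v,12) for u,v in[(389.5,98),(422.5,98),(422,155),(389.5,155)]]
print(np.round([a,b,c,d],1),'w',np.linalg.norm(a-b),'l',np.linalg.norm((a+b-c-d)/2))
ce=(a+b+c+d)/4; sh=(c+d)/2; n=q(407,300,8)
ax=sh-n; print('centre',ce,'shoulder',sh,'nose',n,np.linalg.norm(ax),np.degrees(np.arctan2(ax[1],ax[0])))
h=(a+b)/2-n; yaw=np.arctan2(h[1],h[0]);print(np.degrees(yaw))
u=h[:2]/np.linalg.norm(h[:2])
t=sh[:2]+u*27
print(t,mv([*t,60],yaw),mv([*t,2],yaw))
```

```text
[[479.4 315.   12. ]
 [470.6 288.   12. ]
 [425.3 302.2  12. ]
 [434.3 330.1  12. ]] w 28.38043889887381 l 47.45465274878416
centre [452.41969282 308.80865666  12.        ] shoulder [429.84414809 316.11145042  12.        ] nose [290.02556923 359.25213508   8.        ] 146.3774356515016 -17.14748374605144
-17.338008666861406
[455.61735767 308.06522971] [ 90.    2.6 120.8  -0.6] [ 90.    2.6 178.8  -0.6]
```

Call:
arm_command:
  increments: [0,50,1,50,-0.6,0,90,2.6,100,-0.6,0,90,2.6,130,-0.6,0,90,2.6,155,-0.6,0,90,2.6,168,-0.6,0,90,2.6,175,-0.6,0,90,2.6,177,-0.6,0,90,2.6,177,-0.6,1,90,2.6,177,-0.6,1,90,2.6,177,-0.6,1,90,2.6,177,-0.6,1,90,2.6,177,-0.6,1,90,2.6,177,-0.6,1,90,2.6,177,-0.6,1,90,2.6,177,-0.6,1,90,2.6,177,-0.6,1,90,2.6,177,-0.6,1,90,2.6,177,-0.6]

```text
time: 34.92
tool_pos: [455.5, 308.1, 3.7]
tcp_rot: [3.142, 0.0, -0.302]
contact_force: [0.8, -0.2, -0.5]
grip_width: 29.8
```

Run:
```python
from h import *
y=np.pi/2+ST[2]
for p in[(0,257,130),(0,257,53),(0,92,53)]: print(sw(*p),mv(sw(*p),y))
```

```text
[519.38548155 295.24151842 130.        ] [  64.8   -6.7 -126.3 -103.2]
[519.38548155 295.24151842  53.        ] [  64.8   -6.7  -49.3 -103.2]
[507.58157316 130.66427897  53.        ] [ 102.5  153.9  -49.3 -103.2]
```

Call:
arm_command:
  increments: [1,0,0,-30,0,1,0,0,-80,0,1,20,0,-126,-8,1,40,-3,-126,-16,1,65,-7,-126,-25,1,65,-7,-126,-34,1,65,-7,-126,-43,1,65,-7,-126,-52,1,65,-7,-126,-61,1,65,-7,-126,-70,1,65,-7,-126,-79,1,65,-7,-126,-88,1,65,-7,-126,-97,1,65,-7,-126,-103.2,1,65,-7,-110,-103.2,1,65,-7,-80,-103.2,1,65,-7,-60,-103.2,1,65,-7,-49,-103.2,1,65,-7,-49,-103.2]

```text
time: 37.3
tool_pos: [519.1, 295.2, 51.6]
tcp_rot: [-3.14, 0.001, 1.498]
contact_force: [-0.3, 0.3, -1.8]
grip_width: 29.7
```

Run:
```python
from h import *
import pickle
o=sensors.get_obs();print(o['time'],o['tool_pos'],o['tcp_rot'],o['grip_width'],o['contact_force'],mv(sw(0,257,53),np.pi/2+ST[2]))
im=imaging.capture('side');s=imaging.capture('scene');w=imaging.capture('wrist')
cv2.imwrite('pics/side7.png',im);cv2.imwrite('pics/s7.png',s);cv2.imwrite('pics/w7.png',w);pickle.dump(o,open('o7.pkl','wb'))
def pts(n): return proj(n,[sw(0,85,55),sw(0,230,55),sw(0,65,55)]).round(1).tolist()
print(pts('side'),pts('scene'),proj('wrist',[sw(0,85,55),sw(0,230,55),sw(0,65,55)],o))
a=cv2.convertScaleAbs(cv2.resize(im[160:300,260:400],(560,560),interpolation=cv2.INTER_CUBIC),alpha=1.4)
b=cv2.convertScaleAbs(cv2.resize(s[150:270,270:330+0],(240,480),interpolation=cv2.INTER_CUBIC),alpha=1.4)
b=cv2.convertScaleAbs(cv2.resize(s[140:260,300:420],(560,560),interpolation=cv2.INTER_CUBIC),alpha=1.4)
cv2.imwrite('pics/c7.png',cv2.resize(np.hstack([a,b]),(800,400)) if 0 else a);cv2.imwrite('pics/c7s.png',b)
```

```text
37.3 [519.08117581 295.23673805  51.56528668] [-3.13969452e+00  8.64368124e-04  1.49818389e+00] 29.66210454541165 [-0.27357813  0.26290263 -1.81235012] [ 0.   0.3 -1.4 -0.1]
[[318.8, 218.5], [289.0, 257.2], [322.6, 213.6]] [[334.6, 197.1], [368.8, 226.4], [330.2, 193.3]] [[321.43031282 444.0723394 ]
 [321.27539945 285.19384175]
 [321.44745298 461.6606744 ]]
```

View pics/c7.png

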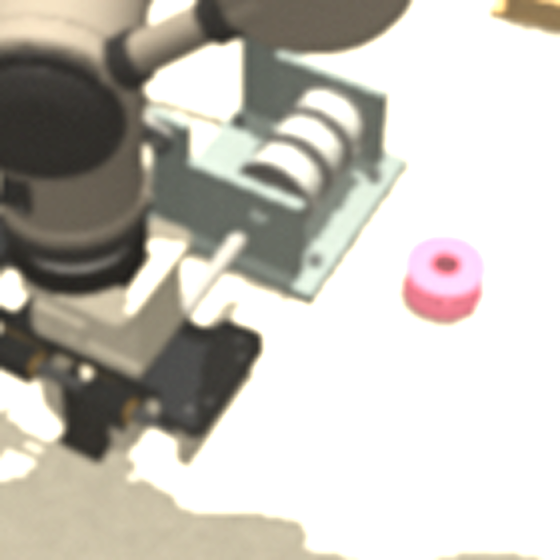

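Side view: the rod's nose at crop (242,236) points right at the left cheek hole (258,215), matching the predicted offset. Check the scene view for height.

View pics/c7s.png

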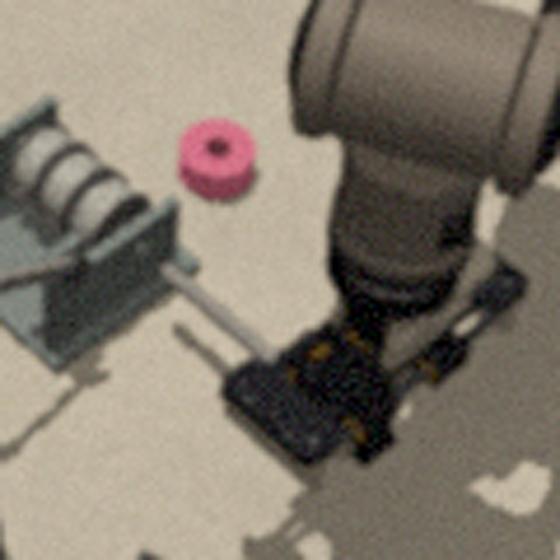

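Nose at crop (168,266) → (336,197) against the predicted (334.6,197.1). Advance gently.

Call:
arm_command:
  increments: [1,0,0.3,-1.2,0,1,-8,0.3,-1.2,0,1,-14,0.3,-1.2,0,1,-18,0.3,-1.2,0,1,-22,0.3,-1.2,0,1,-26,0.3,-1.2,0,1,-30,0.3,-1.2,0]

```text
time: 38.33
tool_pos: [517.8, 265.3, 53.9]
tcp_rot: [-3.141, -0.0, 1.499]
contact_force: [-0.4, -0.1, -1.8]
grip_width: 29.7
```

Call:
arm_command:
  increments: [1,-6,0,0.8,0,1,-12,0,0.8,0,1,-18,0,0.8,0,1,-24,0,0.8,0,1,-30,0,0.8,0,1,-36,0,0.8,0,1,-42,0,0.8,0]

```text
time: 39.2
tool_pos: [514.8, 223.2, 53.1]
tcp_rot: [3.142, -0.0, 1.499]
contact_force: [0.2, -0.1, -2.1]
grip_width: 29.7
```

Call:
arm_command:
  increments: [1,-8,0,0,0,1,-16,0,0,0,1,-24,0,0,0,1,-32,0,0,0,1,-40,0,0,0,1,-48,0,0,0,1,-54,0,0,0,1,-60,0,0,0]

```text
time: 40.2
tool_pos: [510.6, 163.4, 53.2]
tcp_rot: [3.141, -0.0, 1.499]
contact_force: [0.4, -0.5, -1.8]
grip_width: 29.9
```

Call:
arm_command:
  increments: [1,-4,0,0,0,1,-7,0,0,0,1,-10,0,0,0,1,-13,0,0,0,1,-16,0,0,0]

```text
time: 40.83
tool_pos: [509.4, 147.7, 53.1]
tcp_rot: [-3.142, -0.0, 1.499]
contact_force: [-0.5, 0.6, -0.9]
grip_width: 29.5
```

The nose is in the far hole with no force. For the last 17 mm I'll release and push the handle's end with closed fingers, so the gripper body stays clear of the guide arm.

Call:
arm_command:
  increments: [0.3,0,0,0,0,0.3,0,0,0,0,0.3,0,0,0,0,0.3,0,0,0,0,0.3,30,0,0,0,0.3,65,0,0,0,1,65,0,3,0,1,65,0,5,0,1,65,0,5,0,1,65,0,5,0,1,65,0,5,0,1,65,0,5,0,1,65,0,5,0,1,65,0,5,0,1,65,0,5,0]

```text
time: 42.7
tool_pos: [514.0, 212.7, 48.1]
tcp_rot: [3.142, -0.0, 1.499]
contact_force: [-0.9, 0.7, 0.4]
grip_width: 0.4
```

Call:
arm_command:
  increments: [1,-10,0,0,0,1,-20,0,0,0,1,-27,0,0,0,1,-31,0,0,0,1,-35,0,0,0]

```text
time: 43.32
tool_pos: [511.6, 177.6, 48.2]
tcp_rot: [3.141, -0.0, 1.499]
contact_force: [1.2, 1.0, -0.9]
grip_width: 0.5
```

Call:
arm_command:
  increments: [1,-2,0,0,0,1,-4,0,0,0,1,-6,0,0,0,1,-8,0,0,0,1,-10,0,0,0]

```text
time: 43.95
tool_pos: [510.8, 167.7, 48.1]
tcp_rot: [3.141, -0.0, 1.499]
contact_force: [-0.1, 1.3, 1.4]
grip_width: 0.2
```

Call:
arm_command:
  increments: [1,-1,0,0,0,1,-2,0,0,0,1,-3,0,0,0]

```text
time: 44.32
tool_pos: [510.7, 164.8, 48.1]
tcp_rot: [3.141, -0.0, 1.499]
contact_force: [0.5, 1.6, 0.6]
grip_width: 0.2
```

Call:
arm_command:
  increments: [1,-0.5,0,0,0,1,-1,0,0,0,1,-1.5,0,0,0]

```text
time: 44.7
tool_pos: [510.6, 163.7, 48.2]
tcp_rot: [3.141, -0.001, 1.499]
contact_force: [0.3, 4.9, 0.9]
grip_width: 0.3
```

Call:
arm_command:
  increments: [1,-0.5,0,0,0,1,-1,0,0,0,1,-1.5,0,0,0]

```text
time: 45.08
tool_pos: [510.7, 163.5, 48.4]
tcp_rot: [3.141, -0.003, 1.499]
contact_force: [-0.2, 11.1, 1.9]
grip_width: 0.6
```

Call:
arm_command:
  increments: [1,10,0,0,0,1,40,0,0,0,1,60,0,-40,0,0.6,60,0,-90,0,0.6,60,0,-140,0,0.6,60,0,-190,0,0.6,20,0,-230,0,0.6,-40,0,-230,0,0.6,-100,0,-230,0,0.6,-160,0,-230,0,0.6,-190,0,-230,0,0.6,-190,0,-230,0,0.6,-190,0,-230,0]

```text
time: 46.7
tool_pos: [496.7, -27.2, 278.0]
tcp_rot: [-3.141, -0.0, 1.499]
contact_force: [-0.9, 0.3, 0.4]
grip_width: 36.6
```

Run:
```python
from h import *
import pickle
o=sensors.get_obs();print(o['time'],o['tool_pos'],o['tcp_rot'],o['grip_width'],o['contact_force'])
w=imaging.capture('wrist');s=imaging.capture('scene');pickle.dump(o,open('o8.pkl','wb'));cv2.imwrite('pics/w8.png',w)
print(proj('wrist',[sw(70-100*np.cos(p),y,100+100*np.sin(p)) for y in(70,-70) for p in (2.5,2.6)],o).round())
a=cv2.resize(w[0:240,230:550],(800,600),interpolation=cv2.INTER_CUBIC)
cv2.imwrite('pics/w8b.png',a)
```

```text
46.7 [496.74567645 -27.15890822 277.98092547] [-3.14109289e+00 -2.82624867e-04  1.49922910e+00] 36.63590124127963 [-0.87245541  0.3105951   0.37349121]
[[493.  41.]
 [494.  43.]
 [467. 195.]
 [468. 192.]]
```

View pics/w8b.png

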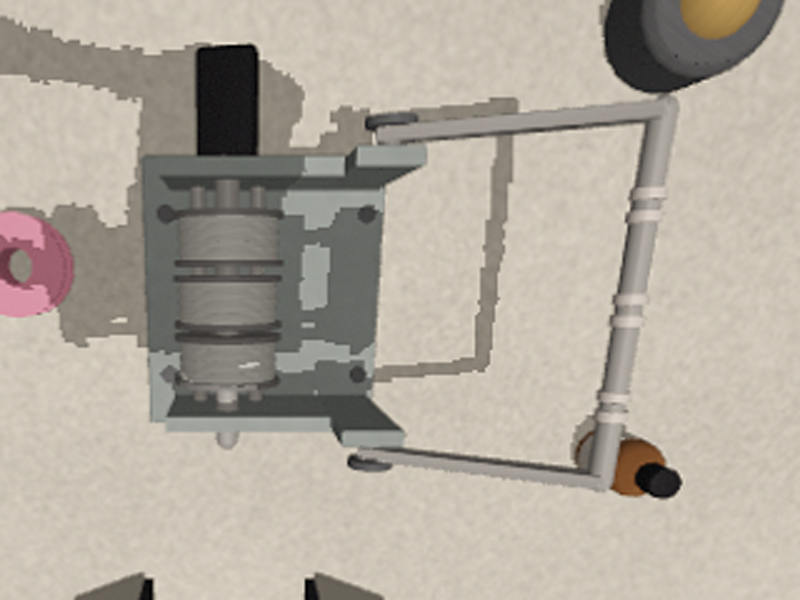

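The axle's nose protrudes past the right cheek at (228,438), and the handle is flush with the left cheek. All three reels are on it. Next, regrip the guide bar where I left it and bring it forward.

Call:
arm_command:
  increments: [0.3,20,55,10,0,0.3,40,110,20,0,0.3,56,157,30,0,0.3,56,157,48,0,0.3,56,157,80,0,0.3,56,157,110,0,0.3,56,157,130,0,0.3,56,157,138,0,0.3,56,157,138,0,1,56,157,138,0,1,56,157,138,0,1,56,157,138,0,1,56,157,138,0,1,56,157,138,0,1,56,157,138,0,1,56,157,138,0,1,56,157,138,0,1,56,157,138,0,1,56,157,138,0]

```text
time: 49.18
tool_pos: [657.4, 16.9, 140.1]
tcp_rot: [-3.142, -0.0, 1.499]
contact_force: [0.3, -0.8, 0.7]
grip_width: 9.0
```

Run:
```python
from h import *
o=sensors.get_obs();print(o['time'],o['tool_pos'],o['contact_force'],o['grip_width'])
c,s=np.cos(ST[2]),np.sin(ST[2]);d=o['tool_pos'][:2]-ST[:2]
x=c*d[0]+s*d[1];print('stand xy',x,-s*d[0]+c*d[1])
for off in(10,12,14): print(off,np.arctan2(o['tool_pos'][2]+off-100,70-x),np.hypot(o['tool_pos'][2]+off-100,70-x))
p0=2.55
r=[]
for p in np.linspace(p0,.785,16)[1:]: r+=[1,0,round(100*(np.cos(p0)-np.cos(p)),1),round(100*(np.sin(p0)-np.sin(p)),1),0]
print(r)
```

```text
49.175 [657.3872764   16.90732691 140.10278112] [ 0.25459344 -0.76067038  0.73627676] 8.992056304176165
stand xy 157.55991353662364 -10.748559645979938
10 2.6218566025117216 100.88125264081754
12 2.6048186617884768 101.88934320553695
14 2.5881193010928647 102.92642704053678
[1, 0, np.float64(-7.1), np.float64(-9.4), 0, 1, 0, np.float64(-15.3), np.float64(-17.8), 0, 1, 0, np.float64(-24.4), np.float64(-25.3), 0, 1, 0, np.float64(-34.3), np.float64(-31.6), 0, 1, 0, np.float64(-44.9), np.float64(-36.7), 0, 1, 0, np.float64(-56.0), np.float64(-40.5), 0, 1, 0, np.float64(-67.5), np.float64(-43.0), 0, 1, 0, np.float64(-79.2), np.float64(-44.2), 0, 1, 0, np.float64(-91.0), np.float64(-43.9), 0, 1, 0, np.float64(-102.6), np.float64(-42.3), 0, 1, 0, np.float64(-114.0), np.float64(-39.3), 0, 1, 0, np.float64(-124.9), np.float64(-35.0), 0, 1, 0, np.float64(-135.3), np.float64(-29.5), 0, 1, 0, np.float64(-145.0), np.float64(-22.7), 0, 1, 0, np.float64(-153.7), np.float64(-14.9), 0]
```

Call:
arm_command:
  increments: [1,0,-6.7,-9.9,0,1,0,-14.5,-19,0,1,0,-23.4,-27.1,0,1,0,-33.2,-34.1,0,1,0,-43.7,-39.8,0,1,0,-54.8,-44.2,0,1,0,-66.4,-47.3,0,1,0,-78.3,-49,0]

```text
time: 50.18
tool_pos: [582.6, 22.3, 193.1]
tcp_rot: [3.13, -0.0, 1.499]
contact_force: [4.6, 1.2, 9.6]
grip_width: 8.7
```

Call:
arm_command:
  increments: [1,0,-12,-1.7,0,1,0,-24,-0.5,0,1,0,-36,2.2,0,1,0,-47.5,6.2,0,1,0,-58.4,11.7,0,1,0,-68.6,18.3,0,1,0,-79.6,28,0,1,0,-79.6,28,0,1,0,-79.6,28,0]

```text
time: 51.3
tool_pos: [499.0, 28.4, 161.1]
tcp_rot: [-3.139, -0.0, 1.499]
contact_force: [-2.7, 0.7, 1.5]
grip_width: 8.7
```

Run:
```python
from h import *
o=sensors.get_obs();print(o['time'],o['tool_pos'],o['contact_force'],o['grip_width'])
c,s=np.cos(ST[2]),np.sin(ST[2]);d=o['tool_pos'][:2]-ST[:2]
x=c*d[0]+s*d[1]
for off in(10,12,14): print(off,np.arctan2(o['tool_pos'][2]+off-100,70-x),np.hypot(o['tool_pos'][2]+off-100,70-x))
```

```text
51.3 [499.02981432  28.43343447 161.08621888] [-2.66994291  0.66850433  1.47570381] 8.687928508858132
10 0.7844835430209753 100.62316890615999
12 0.798355259071816 102.04590631778714
14 0.8118429786123226 103.48773778433643
```

Call:
arm_command:
  increments: [0.4,0,0,0,0,0.4,0,0,0,0,0.4,0,0,0,0,0.4,0,0,0,0,0.4,0,0,0,0,0.4,0,0,-30,0,0.4,0,0,-80,0,0.4,-40,0,-120,0,0.4,-80,0,-120,0,0.4,-80,0,-120,0,0.4,-80,0,-120,0]

```text
time: 52.68
tool_pos: [494.0, -51.2, 280.8]
tcp_rot: [-3.141, -0.001, 1.499]
contact_force: [-0.1, 0.0, 0.0]
grip_width: 55.0
```

Run:
```python
from h import *
o=sensors.get_obs();print(o['time'],o['tool_pos'],o['contact_force'],o['grip_width'])
w=imaging.capture('wrist');s=imaging.capture('scene')
for p in(.7,.785,.87): print(p,proj('wrist',[sw(70-100*np.cos(p),y,100+100*np.sin(p)) for y in(70,-70)],o).round(1).tolist(),proj('scene',[sw(70-100*np.cos(p),y,100+100*np.sin(p)) for y in(70,-70)]).round(1).tolist())
a=cv2.resize(w[0:240,230:430],(500,600),interpolation=cv2.INTER_CUBIC)
b=cv2.convertScaleAbs(cv2.resize(s[90:290,180:400],(300,272),interpolation=cv2.INTER_CUBIC),alpha=1.4)
c=np.zeros((600,800,3),np.uint8);c[:,:500]=a;c[:272,500:]=b;cv2.imwrite('pics/w9.png',c)
```

```text
52.675 [494.01363513 -51.19205693 280.79462745] [-0.08861683  0.00933096  0.04354633] 55.03434478373909
0.7 [[313.8, 9.4], [315.0, 172.1]] [[334.3, 169.6], [302.7, 143.8]]
0.785 [[320.6, 6.8], [320.7, 173.5]] [[333.0, 169.1], [301.2, 143.2]]
0.87 [[328.4, 4.4], [327.3, 174.8]] [[331.4, 168.8], [299.6, 142.8]]
```

View pics/w9.png

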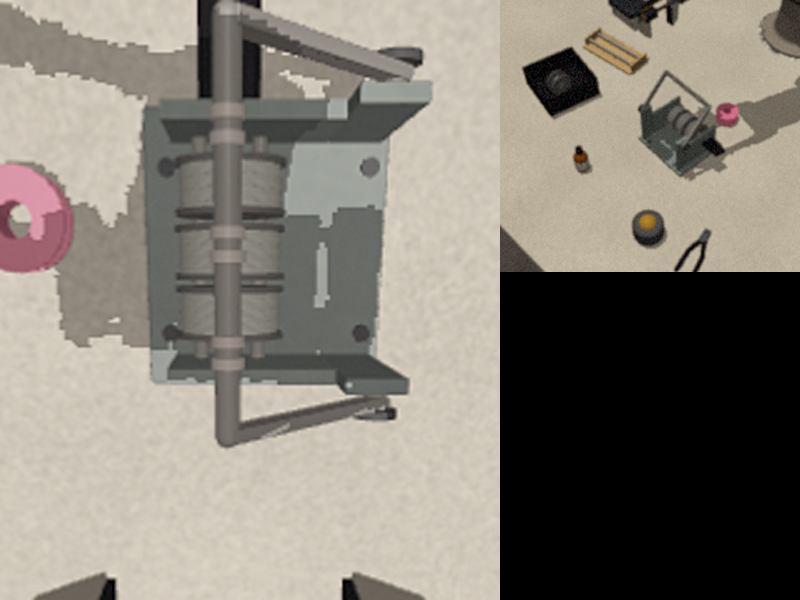

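The bar's pixel u is about 321.2, against 320.7 predicted for 45°. The rack is empty, the empty reel is in the bin, and the bystanders haven't moved. Last, a check of the axle nose protrusion from the earlier picture.

Run:
```python
from h import *
import pickle
o=pickle.load(open('o8.pkl','rb'))
for y in(-75,-78,-80): print(y,proj('wrist',[sw(0,y,55)],o).round(1)*2.5-[575,0])
im=cv2.imread('pics/w8.png');print(im[168:186,321].mean(1).round())
```

```text
-75 [[226.75 439.25]]
-78 [[226.75 444.5 ]]
-80 [[226.75 448.  ]]
[162. 160. 159. 161. 164. 172. 174. 172. 174. 166. 153. 156. 196. 201.
 197. 196. 196. 196.]
```

The nose tip is at row 449, which puts it at y ≈ −80, so the axle is home. Handing in.

```bash
python3 -c "
from plant import ticket; print(ticket.close_job())"
```

```text
the job is handed in; nothing more can be done
None
```

The stand is refilled and the job was handed in at about 53 s on the robot's clock.

**What I did:**
- I swung the guide bar back to about 2.6 rad and dropped the empty reel in the scrap bin.
- I stood all three full reels on the support bars.
- I pushed the smaller axle in from the left, finishing by pushing on the end of its handle.
- I then brought the guide bar forward to 45°.

**Last checks, all in agreement:**
- **Axle:** the nose tip is at stand y ≈ −80 mm, the 15 mm of protrusion expected when it is home. The push force rose to 11 N when the handle met the cheek.
- **Guide:** it read about 0.79 rad, both from the gripper position before release and from the last picture.
- **Other items:** the rack is empty and the empty reel is in the bin. The bottle, tip cleaner, cutters and pink reel look unmoved.
- **Forces:** the highest wrist force I read was about 16 N, while swinging the guide bar.

No check failed.

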